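# Put the carving chisels back in their tray

### The arm

A 6-joint arm with a two-finger parallel gripper is mounted at the origin on the work surface. World frame = base frame: x ahead of the robot, y to its left, z up, the work surface at z = 0. Lengths are in mm, angles in rad, forces in N, time in s.
With the tool pointing down it reaches from about 325 to 850 mm from the base axis. Payload 4.4 kg.
Tool frame: the origin (TCP) lies between the finger pads; the fingertips stand 14 mm ahead of it and the grasp point (between the pads) lies 5 mm behind it (env.tip_reach is the distance from the TCP to the fingertips, in mm); z points along the fingers, y is the line along which they close (so a half turn about z gives the same grasp; the last joint's range is limited). The gripper opens to 94 mm and grips with 3 to 60 N. Pads are 16 mm wide; open, the fingers measure 119 mm over their backs; the gripper's body (75 mm by 177 mm) begins 78 mm behind the grasp point.
Start: joints at [0.987, 0.207, 1.542, -0, 1.393, -0.15], TCP at [241.694, 521.738, 219.447] pointing down, gripper open.
Joint ranges: [-2.73, 2.73], [-0.86, 2.22], [0.23, 2.46], [-1.11, 4.25], [0.08, 2.63], [-2.82, 2.82]. Speed limits (rad/s): [2.79, 2.79, 3.14, 3.14, 3.14, 3.14].

### API

Orientations are given as a unit quaternion [x, y, z, w].
In Python, from bench import env, eoat, state, vision, job gives the robot as it stands. Calls block until the motion is done:
- env.move_to(position, orientation): joint-space move of the TCP to a pose.
- env.move_linear(position, max_speed=150, ori=None, guard=None): straight line of the TCP; ori=None keeps the orientation; max_speed is the mean speed in mm/s. With guard (N) it stops when the force on the tool has changed by that much, and returns True; else False.
- env.move_j(angles): joint-space move.
- eoat.open_gripper() and eoat.close(): open the fingers fully, or close them until they stop; the grip force is fixed at half the most.
- env.hold(seconds).
- env.inverse_kinematics(position, orientation): joint angles nearest the present ones, or None.
- state(): the state.
- vision.get_image(name): name is "side" or "top" or "wrist"; returns a dict with "pixels" (480x640x3 uint8, red, green, blue), "range_z" (480x640 float32, mm along the optical axis (not along the pixel's ray), 0 where there is no reading), "fx", "fy", "cx", "cy" (pixels), "D" ([k1, k2, p1, p2, k3] as OpenCV has them; the pictures are not rectified), "R" (3x3) and "t" (3): a world point X has camera coordinates R X + t; the wrist camera has in their place "T_tool_cam" (4x4, takes a point from camera to tool coordinates, whose origin is the TCP and whose axes are the flange's). Camera axes: x right, y down, z forward; pixel columns grow to the right and rows downward; lengths in mm; the calibration is good to about 2 mm. A picture is of the moment at which its call begins: read the wrist's pose just before it.
A pose or a line that the arm cannot do raises env.MotionError and nothing moves.
- job.close_job(): hands the job in; it is judged then, once.
Trained networks look in the newest picture that a camera, given by its name, has taken for a name from the list of things; names that differ only in an ending like _2 or _b are one class to them, and where a whole thing is asked for, a point or a joint stands for the part that bears it (a point fixed in the world has none). Each returns a list of dicts, best first, with "confidence" (0 to 1); they miss things now and then, are a little off and sometimes report something else, mostly with a low value. They report only what shows in the picture. A call takes as long as a camera call.
- vision.spot_in(label, camera): "pixel" ([row, column] in pixels, amid what is visible of it).
- vision.tip_of(label, camera): "pixel" ([row, column] in pixels: a listed point, or the origin of a listed thing).
The state is a dict: "time": time; "joint_pos": joint angles; "dq": joint speeds; "tau": joint torques, N m; "ee_pos": TCP position; "orientation": TCP orientation; "force": force on the tool from outside, world axes, zero at the start; "moment": the same for the moment, N m; "gripper_width": finger opening in mm; "gripper_force": force on a finger pad.
Only numpy, scipy, OpenCV 4.12 (cv2) and the standard library are available. Lean on these libraries where they do the work, as an engineer would, in place of code of your own. Each camera call takes 0.05 s, during which the arm holds its last target. There are 200 camera calls.

### The job

Put the three carving chisels away in the tool tray, each lying flat in the recess cut to its own outline, handle in the handle pocket and blade over the blade channel: widest blade in the slot with the widest channel, narrowest in the narrowest. Leave the awl and the file lying where they are on the bench.

Things in the scene. Friction and masses are not known exactly. Their poses are not given: they have to be found in the camera images.
- wide_chisel: Carver's chisel, wide blade 34 mm across, parallel, square end. Steel 75 mm long (28 round neck, then flat 4 mm blade at mid-handle height). About 110 g. Lies level. Origin: underside, centre line, where handle meets steel; +x along the steel, z up. Eight-sided wooden handle x=-110..0 (last 7 brass), 26 wide, 26 high, upright flats 5-21 above the underside; grip across y at x=-40.
- medium_chisel: Carver's chisel, medium blade 20 mm across, parallel, square end. Steel 75 mm long (28 round neck, then flat 4 mm blade at mid-handle height). About 110 g. Lies level. Origin: underside, centre line, where handle meets steel; +x along the steel, z up. Eight-sided wooden handle x=-110..0 (last 7 brass), 26 wide, 26 high, upright flats 5-21 above the underside; grip across y at x=-40.
- narrow_chisel: Carver's chisel, narrow blade 10 mm across, parallel, square end. Steel 75 mm long (28 round neck, then flat 4 mm blade at mid-handle height). About 110 g. Lies level. Origin: underside, centre line, where handle meets steel; +x along the steel, z up. Eight-sided wooden handle x=-110..0 (last 7 brass), 26 wide, 26 high, upright flats 5-21 above the underside; grip across y at x=-40.
- awl: Look-alike that stays: an awl, same handle, the steel a thin round spike 70 mm long tapering to a point. Lies level. Origin: underside, centre line, where handle meets steel; +x along the steel, z up. Eight-sided wooden handle x=-110..0 (last 7 brass), 26 wide, 26 high, upright flats 5-21 above the underside; grip across y at x=-40.
- file: Look-alike that stays: a dark file, same handle, steel 98 mm long, ridged, tapering from 20 to 9 mm wide. Lies level. Origin: underside, centre line, where handle meets steel; +x along the steel, z up. Eight-sided wooden handle x=-110..0 (last 7 brass), 26 wide, 26 high, upright flats 5-21 above the underside; grip across y at x=-40.
- tray: A low dark wooden tray, fixed, 240 x 256 mm, rim 18 mm high, 6 mm floor, brass corners, that holds the three inserts side by side, 80 mm apart along its y, flush with the rim. Origin: centre of its underside; its x runs along the recesses, towards their blade channels.
- wide_slot: Fixed pale wood insert in the tray, 223x76 mm, 12 high, grey-lined recess: handle pocket 42 wide, x=-124..12, then blade channel 58 wide, x=12..87. +x from pocket to channel. Recess floor 4, wood around 12 above the origin. Origin: underside, recess centre line, right below where the wide chisel's origin belongs, chisel +x along insert +x.
- medium_slot: Fixed pale wood insert in the tray, 223x76 mm, 12 high, grey-lined recess: handle pocket 42 wide, x=-124..12, then blade channel 36 wide, x=12..87. +x from pocket to channel. Recess floor 4, wood around 12 above the origin. Origin: underside, recess centre line, right below where the medium chisel's origin belongs, chisel +x along insert +x.
- narrow_slot: Fixed pale wood insert in the tray, 223x76 mm, 12 high, grey-lined recess: handle pocket 42 wide, x=-124..12, then blade channel 22 wide, x=12..87. +x from pocket to channel. Recess floor 4, wood around 12 above the origin. Origin: underside, recess centre line, right below where the narrow chisel's origin belongs, chisel +x along insert +x.

How it is judged (in metres and radians):
At the end, for the whole second after the job is handed in: Each chisel lies released and at rest in its own recess: origin within 18 mm (horizontally) of its slot's origin, along it within 0.15 rad, level within 0.045 rad, underside under 8 mm above the insert's underside; awl and file within 30 mm of where they began (horizontal distance between wide_chisel and wide_slot below 0.018 m and angle between the x axis of wide_chisel and the x axis of wide_slot, either way round below 0.15 rad and angle between each of wide_chisel, medium_chisel, narrow_chisel's own z axis and vertical below 0.045 rad and z of wide_chisel in the frame of wide_slot below 0.008 m and linear speed of each of wide_chisel, medium_chisel, narrow_chisel below 0.02 m/s and contact force between each of wide_chisel, medium_chisel, narrow_chisel and the fingers below 0.1 N and horizontal distance between medium_chisel and medium_slot below 0.018 m and angle between the x axis of medium_chisel and the x axis of medium_slot, either way round below 0.15 rad and z of medium_chisel in the frame of medium_slot below 0.008 m and horizontal distance between narrow_chisel and narrow_slot below 0.018 m and angle between the x axis of narrow_chisel and the x axis of narrow_slot, either way round below 0.15 rad and z of narrow_chisel in the frame of narrow_slot below 0.008 m and distance of each of awl, file from where it was at the start of the episode below 0.03 m); the robot touches nothing.
It fails at once if the awl is carried off or shoved away (distance of awl from where it was at the start of the episode above 0.03 m).
It fails at once if the file is carried off or shoved away (distance of file from where it was at the start of the episode above 0.03 m).
It also fails if it takes over 93 s, if anything falls off the work surface, if the arm or the gripper's body presses on something with over 40 N, if the wrist force passes 120 N, or if a joint passes its speed limit or range.

## Working session

There is one attempt and no reset: what is moved stays moved. The work goes in short steps, each a Python script; the robot and the scene stay as the last script left them, time stands still between calls to the robot, and variables do not carry over. Pictures are saved under pics/ and viewed, at most 14 in all, crops included, and the job is handed in when it is done.

```bash
ls; mkdir -p pics; python3 - <<'E'
from bench import env,eoat,state,vision,job
import cv2
for c in ("top","side"):
    im=vision.get_image(c); cv2.imwrite(f"pics/{c}0.png",im["pixels"][:,:,::-1])
    print(c,im["fx"],im["cx"],im["cy"],im["D"],im["R"],im["t"],(im["range_z"]>0).mean())
    for l in ("wide_chisel","medium_chisel","narrow_chisel","awl","file","tray","wide_slot","medium_slot","narrow_slot"):
        print(l,[( [round(float(x)) for x in d["pixel"]],round(d["confidence"],2)) for d in vision.tip_of(l,c)[:3]],[( [round(float(x)) for x in d["pixel"]],round(d["confidence"],2)) for d in vision.spot_in(l,c)[:3]])
print(state())
E
```

```text
bench.py
pics
top 511.002416526473 319.01746797021667 241.5013502418438 [0.04562435 0.         0.         0.         0.        ] [[-0.00986688 -0.99958953 -0.02689656]
 [-0.99176666  0.01321699 -0.12737428]
 [ 0.12767749  0.02541832 -0.99148997]] [ -13.61436186  535.82431163 1122.89161276] 0.9960774739583333
wide_chisel [([216, 312], 0.94)] [([222, 314], 0.8)]
medium_chisel [([243, 359], 0.62)] [([250, 406], 0.36)]
narrow_chisel [([230, 401], 0.92)] [([247, 403], 0.64)]
awl [([240, 496], 0.83)] [([264, 502], 0.8)]
file [([236, 448], 0.78)] [([244, 449], 0.61), ([239, 200], 0.49)]
tray [] [([240, 251], 0.74)]
wide_slot [([231, 204], 0.83)] [([238, 202], 0.86)]
medium_slot [([230, 169], 0.74)] [([238, 166], 0.82)]
narrow_slot [([237, 238], 0.72)] [([242, 236], 0.69)]
side 558.2669728344518 323.5663023667643 244.7581621086447 [-0.01310281  0.          0.          0.          0.        ] [[ 0.73855006 -0.67415332 -0.00781754]
 [-0.46295945 -0.49868494 -0.73279047]
 [ 0.49011464  0.54482165 -0.68040944]] [-443.25791555  254.93480239 1061.79834142] 0.9960774739583333
wide_chisel [([240, 32
[... 480 characters left out ...]
63)]
{'time': 1.9, 'joint_pos': array([ 9.86482689e-01,  2.06585994e-01,  1.54152153e+00, -3.36140278e-05,
        1.39350742e+00, -1.50496466e-01]), 'dq': array([ 0.00070316, -0.00152174, -0.00027063, -0.00035811,  0.00078454,
       -0.00015379]), 'tau': array([-2.42857295e-04, -3.70874727e+01, -2.81751734e+01,  6.96830568e-02,
        2.77042401e-02, -3.59067997e-05]), 'ee_pos': array([241.70567552, 521.71783594, 219.44440155]), 'orientation': array([ 2.15208787e-01,  9.76568061e-01, -1.63468069e-05,  1.14349909e-05]), 'force': array([ 0.57214196, -0.02098686,  0.75477635]), 'moment': array([-0.0409206 , -0.0149139 ,  0.03679888]), 'gripper_force': 0.0, 'gripper_width': 93.68309545681012}
```

View pics/top0.png

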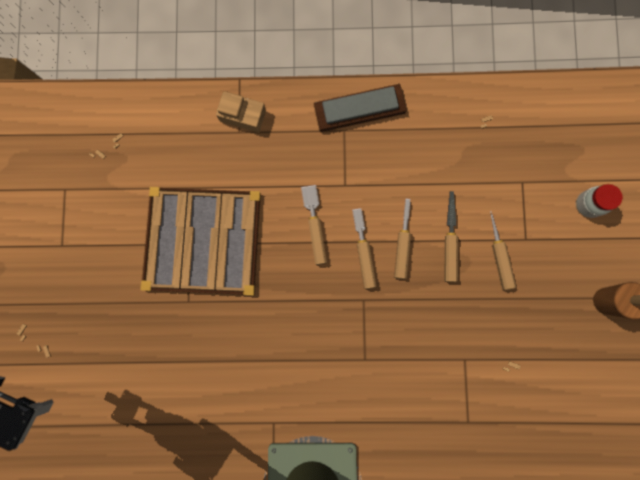

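View pics/side0.png

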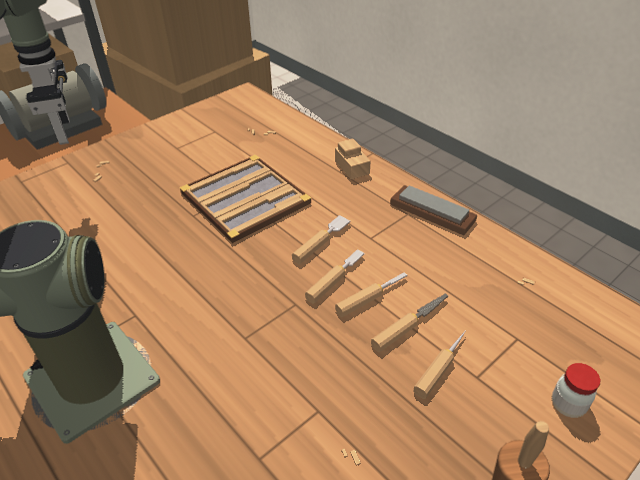

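The top picture shows the tray at left (x≈148–260 px). Its slots from left to right are medium (col 166), wide (202) and narrow (236), with channels pointing up, which is +x. The tools sit at columns 312 (wide), 362 (medium), 403 (narrow), 451 (file) and 502 (awl), steels also up. The side view agrees. Next I'll measure from the depth in both views.

```bash
cat > h.py <<'E'
from bench import env,eoat,state,vision,job
import numpy as np, cv2
from scipy.spatial.transform import Rotation as Rot
def rays(im,pix):
    K=np.array([[im["fx"],0,im["cx"]],[0,im["fy"],im["cy"]],[0,0,1.]])
    uv=np.asarray(pix,float)[:,::-1].reshape(-1,1,2)
    return np.c_[cv2.undistortPoints(uv,K,np.array(im["D"])).reshape(-1,2),np.ones(len(uv))]
def pose(im,ee=None,q=None):
    if "R" in im: return np.array(im["R"]).T, -np.array(im["R"]).T@np.array(im["t"])
    Rt=Rot.from_quat(q).as_matrix(); T=np.array(im["T_tool_cam"])
    return Rt@T[:3,:3], Rt@T[:3,3]+ee
def cloud(im,ee=None,q=None):
    r,c=np.mgrid[:480,:640]; pix=np.c_[r.ravel(),c.ravel()]
    A,b=pose(im,ee,q); z=im["range_z"].ravel()[:,None]
    P=(rays(im,pix)*z)@A.T+b; P[z[:,0]==0]=np.nan
    return P.reshape(480,640,3)
def tri(obs):  # obs: list of (origin, dir)
    M=[np.eye(3)-np.outer(d,d)/(d@d) for o,d in obs]
    return np.linalg.solve(sum(M),sum(m@o for m,(o,d) in zip(M,obs)))
E
python3 - <<'E'
from h import *
names=("wide_chisel","medium_chisel","narrow_chisel","awl","file","wide_slot","medium_slot","narrow_slot")
obs={}; 
for c in ("top","side"):
    im=vision.get_image(c); P=cloud(im); A,b=pose(im)
    tab=(abs(P[...,0]-350)<150)&(abs(P[...,1]+50)<250)
    print(c,"table z med/std",np.nanmedian(P[tab][:,2]),np.nanpercentile(P[tab][:,2],[5,95]))
    tops={}
    for l in names:
        d=vision.tip_of(l,c)
        if d: obs.setdefault(l,[]).append((b,A@rays(im,[d[0]["pixel"]])[0])); 
    m=((P[...,2]>18)&(P[...,2]<40)&(P[...,0]>300)&(P[...,0]<800)&(P[...,1]>-600)&(P[...,1]<450)).astype(np.uint8)
    n,L,S,C=cv2.connectedComponentsWithStats(m)
    for i in range(1,n):
        if S[i,4]<150: continue
        Q=P[L==i]; xy=Q[:,:2].astype(np.float32)
        (cx,cy),(w,h),a=cv2.minAreaRect(xy); 
        v=np.linalg.svd(xy-xy.mean(0),full_matrices=False)[2][0]; v*=np.sign(v[0])
        print(S[i,4],C[i].round(),"ctr %.1f %.1f size %.1f %.1f ang %.1f pca %.3f z %.1f"%(cx,cy,w,h,a,np.arctan2(v[1],v[0]),np.median(Q[:,2])))
    k=(abs(P[...,0]-550)<170)&(abs(P[...,1]-200)<170)&(P[...,2]>12)&(P[...,2]<30)
    n,L,S,C=cv2.connectedComponentsWithStats(k.astype(np.uint8))
    for i in range(1,n):
        if S[i,4]>800:
            Q=P[L==i]; print("tray?",S[i,4],C[i],cv2.minAreaRect(Q[:,:2].astype(np.float32)),np.percentile(Q[:,2],[10,50,90]))
for l in obs: print(l,tri(obs[l]).round(1) if len(obs[l])>1 else "one")
E
```

```text
top table z med/std 0.09814941486490625 [-3.71465895 10.03600696]
188 [156. 200.] ctr 636.6 359.6 size 30.7 68.6 ang 87.8 pca 0.179 z 20.0
167 [250. 201.] ctr 630.4 139.8 size 36.6 58.0 ang 84.0 pca -0.413 z 19.6
150 [225. 219.] ctr 588.3 196.1 size 27.0 74.5 ang 87.6 pca 0.001 z 19.3
538 [317. 239.] ctr 549.5 -14.2 size 125.3 25.9 ang 8.4 pca 0.152 z 24.9
202 [179. 239.] ctr 548.0 303.1 size 19.1 111.8 ang 88.3 pca -0.071 z 19.7
151 [247. 229.] ctr 566.8 147.9 size 25.7 69.6 ang 88.1 pca 0.111 z 19.6
231 [187. 248.] ctr 526.9 283.7 size 17.8 143.3 ang 86.7 pca -0.023 z 19.7
173 [151. 246.] ctr 527.7 367.8 size 27.6 79.9 ang 86.4 pca -0.215 z 19.7
542 [403. 254.] ctr 507.5 -209.6 size 26.1 110.3 ang 82.8 pca -0.125 z 25.0
562 [452. 257.] ctr 499.3 -318.2 size 26.2 107.8 ang 87.0 pca -0.047 z 24.6
537 [366. 264.] ctr 485.9 -126.5 size 109.9 26.0 ang 8.4 pca 0.145 z 24.6
581 [504. 264.] ctr 481.9 -433.9 size 110.0 28.8 ang 11.5 pca 0.190 z 24.5
220 [246. 277.] ctr 468.8 148.9 size 37.8 98.8 ang 86.2 pca 0.002 z 19.4
tray? 6194 [204.54762674 238.91943817] ((545.3597412109375, 251.108215
[... 611 characters left out ...]
149 z 25.2
518 [359. 297.] ctr 509.0 -212.4 size 29.9 111.2 ang 83.5 pca -0.134 z 25.3
611 [395. 329.] ctr 503.2 -322.8 size 28.4 117.2 ang 86.0 pca -0.059 z 25.5
736 [434. 371.] ctr 496.1 -435.5 size 140.1 27.5 ang 10.0 pca 0.173 z 25.5
tray? 3908 [246.85107472 196.8198567 ] ((547.800537109375, 246.44789123535156), (258.7093811035156, 244.56947326660156), 86.60457611083984) [13.87094919 17.72987205 20.56257483]
wide_chisel [ 5.975e+02 -1.270e+01 -1.000e-01]
medium_chisel [ 541.  -118.    -5.2]
narrow_chisel [ 568.7 -218.4  -14.5]
awl [ 535.6 -427.6    1.2]
file [ 559.7 -321.8   -1.4]
wide_slot [569.8 249.3   2.5]
medium_slot [ 5.798e+02  3.413e+02 -3.000e-01]
narrow_slot [563.5 167.3   2.8]
```

```bash
cat >> h.py <<'E'
def down(yaw): return np.array([np.cos(yaw/2),np.sin(yaw/2),0,0])
def wshot(pos,yaw,name=None):
    env.move_to(pos,down(yaw)); env.hold(.3)
    s=state(); im=vision.get_image("wrist")
    if name: cv2.imwrite(f"pics/{name}.png",im["pixels"][:,:,::-1])
    return im,s["ee_pos"],s["orientation"]
E
python3 - <<'E'
from h import *
T=wshot
ims=[]
for k,(p,y) in enumerate([((540,249,330),np.pi),((540,249,330),0.0)]):
    im,ee,q=wshot(p,y,f"w{k}"); P=cloud(im,ee,q); A,b=pose(im,ee,q)
    np.savez(f"w{k}.npz",P=P,px=im["pixels"])
    print(state()["time"],"cam at",b.round(1),"axis",A[:,2].round(3))
    print(np.nanmin(P.reshape(-1,3),0),np.nanmax(P.reshape(-1,3),0))
    for l in ("wide_slot","medium_slot","narrow_slot"):
        d=vision.tip_of(l,"wrist")
        for e in d[:2]:
            o=b; v=A@rays(im,[e["pixel"]])[0]; print(l,e["pixel"],round(e["confidence"],2),(o+v*(10-o[2])/v[2]).round(1))
    h=P[...,2]; tr=(h>13)&(h<24)
    n,L,S,C=cv2.connectedComponentsWithStats(tr.astype(np.uint8)); i=1+S[1:,4].argmax()
    print(S[i],cv2.minAreaRect(P[L==i][:,:2].astype(np.float32)))
E
```

```text
4.7 cam at [471.5 249.9 496.1] axis [ 0.237  0.    -0.972]
[ 287.0499801  -218.96266671   -3.24693563] [934.017137   732.35821729 455.47280335]
wide_slot [221.6, 316.3] 0.92 [563.  251.4  10. ]
medium_slot [224.3, 376.8] 0.71 [566.7 336.3  10. ]
narrow_slot [221.3, 260.9] 0.98 [562.7 173.8  10. ]
[  223   112   200   188 17834] ((547.3897705078125, 252.7989501953125), (255.8556671142578, 242.17239379882812), 86.84152221679688)
7.85 cam at [609.5 249.4 496.3] axis [-0.24   0.    -0.971]
[ 146.08074395 -233.05718873   -2.96417366] [792.56751101 718.24947504 455.68228587]
wide_slot [186.8, 314.0] 0.75 [565.1 251.4  10. ]
medium_slot [181.6, 253.0] 0.63 [572.  334.5  10. ]
narrow_slot [191.4, 373.0] 0.81 [558.8 170.4  10. ]
[  217   100   202   190 18458] ((547.5304565429688, 252.554443359375), (257.2445373535156, 241.4303741455078), 86.78439331054688)
```

```bash
python3 - <<'E'
from h import *
c,yaw=np.array([547.5,252.7]),-.0555
Rz=np.array([[np.cos(yaw),-np.sin(yaw)],[np.sin(yaw),np.cos(yaw)]])
out=[]
for k in (0,1):
    d=np.load(f"w{k}.npz"); P=d["P"]; px=d["px"].astype(int)
    loc=(P[...,:2]-c)@Rz
    grey=(px.max(2)-px.min(2)<28)&(abs(loc[...,0])<112)&(abs(loc[...,1])<120)
    n,L,S,C=cv2.connectedComponentsWithStats(grey.astype(np.uint8))
    for i in range(1,n):
        if S[i,4]<500: continue
        q=loc[L==i]; z=P[L==i][:,2]
        f=lambda s: np.percentile(s,[2,98]).round(1)
        pk=q[q[:,0]<20]; ch=q[q[:,0]>45]
        print(k,S[i,4],"x",f(q[:,0]),"pocket y",f(pk[:,1]),f(pk[:,1]).mean(),"chan",f(ch[:,1]),f(ch[:,1]).mean(),"z",np.median(z))
im=cv2.imread("pics/w0.png"); cv2.imwrite("pics/w0c.png",cv2.resize(im[80:330,190:450],None,fx=2.2,fy=2.2))
# chisels, both yaws
for y in (np.pi,0.):
    im,ee,q=wshot((500 if y else 480,-140,330),y,f"c{int(y)}"); P=cloud(im,ee,q); A,b=pose(im,ee,q)
    m=((P[...,2]>18)&(P[...,2]<34)&(abs(P[...,0]-500)<130)&(P[...,1]<60)&(P[...,1]>-500)).astype(np.uint8)
    n,L,S,C=cv2.connectedComponentsWithStats(m)
    for i in range(1,n):
        if S[i,4]<400: continue
        Q=P[L==i]; xy=Q[:,:2].astype(np.float32); (cx,cy),(w,h),a=cv2.minAreaRect(xy)
        v=np.linalg.svd(xy-xy.mean(0),full_matrices=False)[2][0]; v*=np.sign(v[0])
        print("ctr %.1f %.1f size %.1f %.1f pca %.3f top %.1f"%(cx,cy,w,h,np.arctan2(v[1],v[0]),np.percentile(Q[:,2],60)))
    for l in ("wide_chisel","medium_chisel","narrow_chisel"):
        for e in vision.tip_of(l,"wrist")[:1]:
            v=A@rays(im,[e["pixel"]])[0]; print(l,round(e["confidence"],2),(b+v*(13-b[2])/v[2]).round(1))
print(state()["time"])
E
```

```text
0 3475 x [-101.3   96.3] pocket y [-99.5 -62.6] -81.05 chan [-89.6 -72.5] -81.05 z 11.01936677471457
0 4746 x [-100.3  101.4] pocket y [-18.9  18.6] -0.14999999999999858 chan [-26.6  26.2] -0.20000000000000107 z 10.964821021981777
0 3934 x [-100.7   99.7] pocket y [62.4 99.6] 81.0 chan [65.4 96.4] 80.9 z 11.044468590945854Traceback (most recent call last):
  File "<stdin>", line 15, in <module>
  File "<stdin>", line 13, in <lambda>
    return _quantile_unchecked(
        a, q, axis, out, overwrite_input, method, keepdims, weights)
    return _ureduce(a,
                    func=_quantile_ureduce_func,
    ...<5 lines>...
                    overwrite_input=overwrite_input,
                    method=method)
    r = func(a, **kwargs)
    result = _quantile(arr,
                       quantiles=q,
    ...<2 lines>...
                       out=out,
                       weights=wgt)
    slices_having_nans = np.isnan(arr[-1, ...])
                                  ~~~^^^^^^^^^
IndexError: index -1 is out of bounds for axis 0 with size 0
```

```bash
python3 - <<'E'
from h import *
im=cv2.imread("pics/w0.png"); cv2.imwrite("pics/w0c.png",cv2.resize(im[80:330,190:450],None,fx=2.2,fy=2.2))
for y in (0.,np.pi):
    im,ee,q=wshot((500 if y else 480,-140,330),y,f"c{int(y)}"); P=cloud(im,ee,q); A,b=pose(im,ee,q)
    m=((P[...,2]>18)&(P[...,2]<34)&(abs(P[...,0]-500)<130)&(P[...,1]<60)&(P[...,1]>-500)).astype(np.uint8)
    n,L,S,C=cv2.connectedComponentsWithStats(m)
    for i in range(1,n):
        if S[i,4]<400: continue
        Q=P[L==i]; xy=Q[:,:2].astype(np.float32); (cx,cy),(w,h),a=cv2.minAreaRect(xy)
        v=np.linalg.svd(xy-xy.mean(0),full_matrices=False)[2][0]; v*=np.sign(v[0])
        print("ctr %.1f %.1f size %.1f %.1f pca %.3f top %.1f"%(cx,cy,w,h,np.arctan2(v[1],v[0]),np.percentile(Q[:,2],60)))
    for l in ("wide_chisel","medium_chisel","narrow_chisel"):
        for e in vision.tip_of(l,"wrist")[:1]:
            v=A@rays(im,[e["pixel"]])[0]; print(l,round(e["confidence"],2),(b+v*(13-b[2])/v[2]).round(1))
print(state()["time"],state()["joint_pos"].round(2))
E
```

```text
ctr 554.9 -13.9 size 132.4 27.6 pca 0.157 top 26.8
ctr 522.7 -211.7 size 26.4 137.4 pca -0.128 top 26.9
ctr 501.3 -124.9 size 137.6 26.0 pca 0.147 top 26.9
ctr 501.5 -319.3 size 27.8 110.9 pca -0.058 top 26.8
ctr 486.8 -434.7 size 117.6 28.6 pca 0.172 top 26.7
wide_chisel 0.8 [599.7 -12.3  13. ]
medium_chisel 0.78 [ 541.9 -124.    13. ]
narrow_chisel 0.94 [ 565.7 -218.1   13. ]
ctr 486.0 -434.3 size 115.5 27.9 pca 0.175 top 26.6
ctr 491.2 -126.1 size 115.6 26.0 pca 0.148 top 26.8
ctr 501.6 -319.6 size 29.0 109.5 pca -0.052 top 26.8
ctr 513.2 -210.1 size 26.3 117.0 pca -0.128 top 26.7
ctr 543.6 -15.3 size 109.2 26.5 pca 0.146 top 26.7
wide_chisel 0.94 [593.6 -10.7  13. ]
medium_chisel 0.89 [ 536.8 -117.3   13. ]
narrow_chisel 0.67 [ 559.3 -212.6   13. ]
13.0917 [-0.44  0.02  1.52 -0.    1.6  -2.01]
```

View pics/w0c.png

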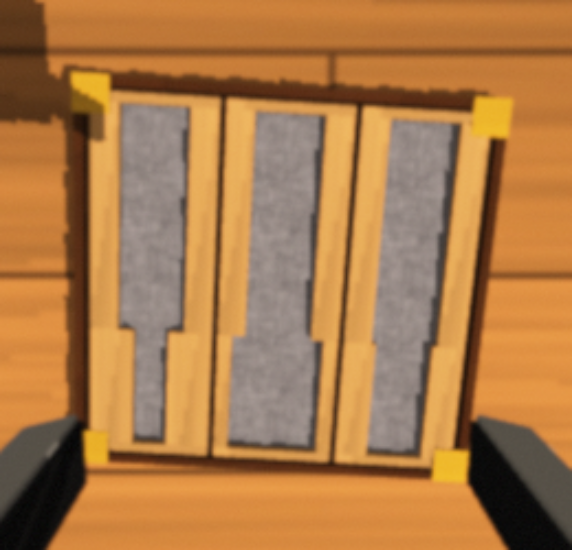

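View pics/c3.png

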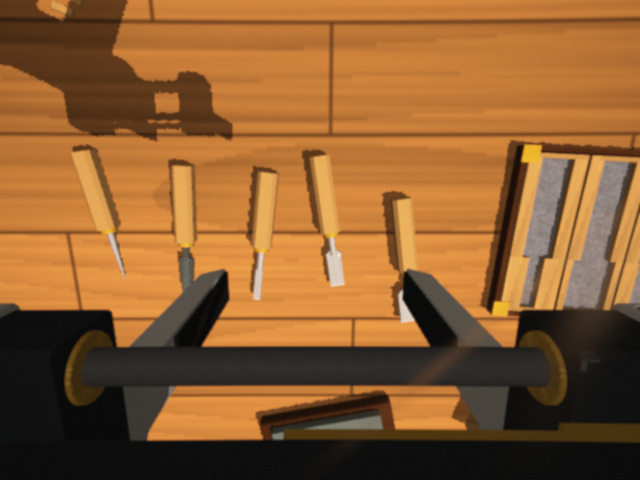

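The tray crop shows the three recesses with channels of 17, 53 and 31 mm visible width, so narrow, wide, medium. The chisel view shows five parallel tools, each with its steel toward +x, and the handle tops measure 26.8 mm against 26 expected. Both views agree to within about 2 mm, so I'll start with the wide chisel.

```bash
cat >> h.py <<'E'
C,TY=np.array([547.5,252.7]),-.0555
ch={"wide":((597.5,-7.),.15),"medium":((542.7,-118.5),.147),"narrow":((564.,-216.8),-.128)}
off={"wide":0,"medium":80,"narrow":-80}
u=lambda a: np.array([np.cos(a),np.sin(a)])
def run(n):
    o,th=ch[n]; g=np.array(o)-40*u(th)
    env.move_to([*g,110],down(np.pi+th)); print("hit",env.move_linear([*g,25.5],120,guard=15))
    eoat.close(); s=state(); print("width",s["gripper_width"],s["gripper_force"],s["ee_pos"].round(1))
    env.move_linear([*g,110],150); print("held",state()["gripper_width"])
    p=C+18.5*u(TY)+off[n]*u(TY+np.pi/2)-40*u(TY); print("place",p)
    env.move_to([*p,100],down(np.pi+TY)); env.move_linear([*p,50],120)
    print("touch",env.move_linear([*p,35.3],40,guard=10),state()["ee_pos"].round(1),state()["force"].round(1))
    eoat.open_gripper(); env.move_linear([*p,110],150)
    print("t",state()["time"])
E
python3 - <<'E'
from h import *
run("wide")
im=vision.get_image("wrist"); cv2.imwrite("pics/p1.png",im["pixels"][:,:,::-1])
im=vision.get_image("side"); cv2.imwrite("pics/s1.png",cv2.resize(im["pixels"][120:300,150:420,::-1],None,fx=2.5,fy=2.5))
E
```

```text
hit False
width 25.875641203089987 29.9997478723526 [557.9 -13.   25.4]
held 25.569251326927958
place [526.03310419 253.89263751]
touch False [526.2 254.   35.3] [ 0.5 -1.3  0. ]
t 20.6417
```

View pics/s1.png

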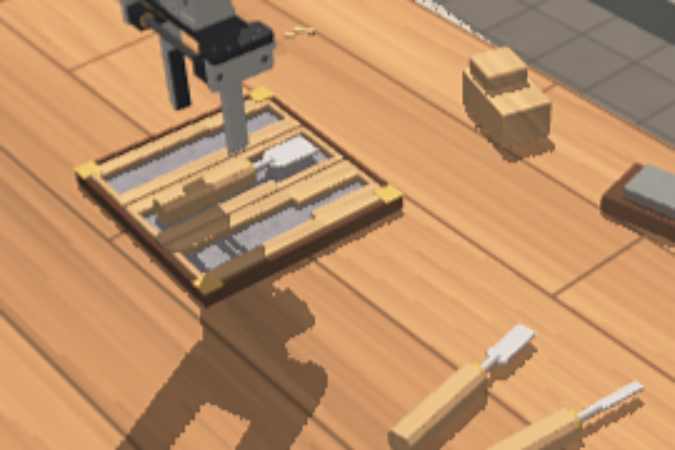

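The wide chisel is lying in the middle recess, with its blade at about (285,155) in the crop over the channel. On to the other two.

```bash
python3 - <<'E'
from h import *
run("medium"); run("narrow")
for y in (np.pi,0.):
    im,ee,q=wshot((540,249,330),y,f"f{int(y)}"); P=cloud(im,ee,q); A,b=pose(im,ee,q)
    m=((P[...,2]>29)&(P[...,2]<45)&(abs(P[...,0]-545)<140)&(abs(P[...,1]-250)<140)).astype(np.uint8)
    n,L,S,_=cv2.connectedComponentsWithStats(m)
    for i in range(1,n):
        if S[i,4]<300: continue
        Q=P[L==i]; xy=Q[:,:2]; m0=xy.mean(0)
        v=np.linalg.svd(xy-m0,full_matrices=False)[2][0]; v*=np.sign(v[0])
        loc=(xy-C)@np.c_[u(TY),u(TY+np.pi/2)]-[18.5,0]
        s=(Q[:,:2]-m0)@v; T=Q[Q[:,2]>np.percentile(Q[:,2],40)]
        print("rel yaw %.3f x %s ymid %.1f top %.1f slope %.3f"%(np.arctan2(v[1],v[0])-TY,np.percentile(loc[:,0],[1,99]).round(1),np.median(loc[:,1]),np.percentile(Q[:,2],60),np.polyfit((T[:,:2]-m0)@v,T[:,2],1)[0]))
print(state()["time"])
im=vision.get_image("top"); cv2.imwrite("pics/t2.png",im["pixels"][:,:,::-1])
E
```

```text
hit False
width 25.713160010577294 29.999603033065796 [ 503.1 -124.4   25.5]
held 25.37522390594682
place [530.47082515 333.76945913]
touch False [530.6 333.8  35.3] [ 0.3 -0.4 -0.7]
t 29.3333
hit False
width 25.61980061514808 29.998775124549866 [ 524.3 -211.7   25.5]
held 25.263863827537286
place [521.59538322 174.01581589]
touch True [521.7 173.9  35.3] [0.5 0.2 3.2]
t 38.1333
rel yaw -0.007 x [-108.3   -0.7] ymid -78.4 top 36.9 slope -0.002
rel yaw -0.003 x [-107.4   -0.7] ymid 0.7 top 36.8 slope -0.001
rel yaw 0.002 x [-108.7   -1.4] ymid 79.4 top 36.8 slope -0.001
rel yaw -0.004 x [-108.9   -1.7] ymid 79.2 top 37.0 slope -0.001
rel yaw -0.002 x [-1.079e+02 -1.000e-01] ymid 0.5 top 37.0 slope -0.001
rel yaw -0.000 x [-108.6   -0.2] ymid -78.5 top 36.9 slope -0.001
42.4083
```

View pics/f3.png

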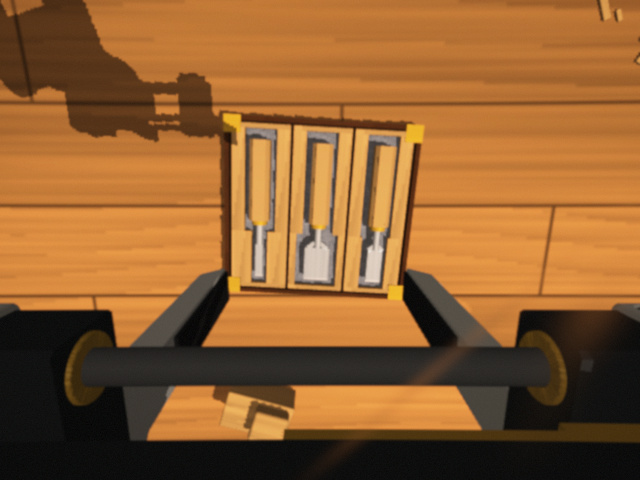

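View pics/t2.png

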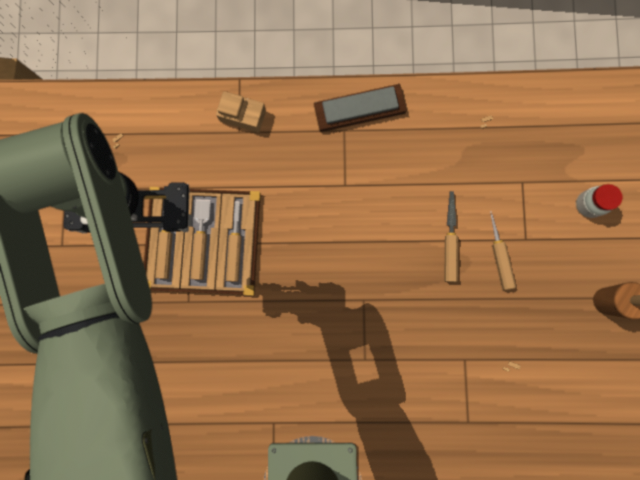

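The wrist view shows all three chisels seated, handles in their pockets at columns 260, 320 and 382 and blades over the matching channels. They are level, with tops at 36.9 mm (recess floor 10–11 plus a 26 mm handle) and yaw errors under 0.01 rad. The top view shows the file (452,240) and awl (503,255) where they began.

```bash
python3 -c "
from h import *
print(job.close_job())"
```

```text
the job is handed in; nothing more can be done
None
```

All three chisels lie flat in their matching recesses, the awl and file are where they began, and I handed the job in at about 42 s; no verdict was returned.

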